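# Fit the splined bar handle onto the book press

### The job

The book press on the desk is missing its bar handle. Take the handle with the toothed bore, lower it onto the upright splined shaft on top of the press while you hold it, turning or rocking it a little until the teeth mesh, push it fully home against the collar and let go; do not drop it on. Leave the other handle, the one with the small smooth bore, where it lies.

Things in the scene. Friction and masses are not known exactly. Their poses are not given: they have to be found in the camera images.
- toothed_handle: Loose steel handle, 0.25-0.5 kg: upright boss 48 mm across, 50 tall, open through; a 12 mm bar sticks out both ways along x (axis 14 mm up, 23 mm black balls, 183 mm overall). Bore 37 mm wide with six 4 mm teeth, 26 mm between opposite tips, at 30, 90, 150.. deg from x (gaps at 0, 60..). Origin: centre of lower face, on the desk; z up the bore. Grip the boss from above, along y.
- smooth_handle: Bystander: loose bar handle of the same outer shape and size, but with a plain smooth round bore only 20 mm wide, without teeth. It belongs elsewhere and does not fit. Origin: centre of the boss's lower face, x along the bar, z up.
- spline_seat (a point): On the splined shaft's axis, on top of its 46 mm collar, 150 mm over the desk, where the handle's lower face rests; z up, x and y as the press. Above it: 22 mm core with six 4 mm splines, 31 mm across, 32 tall, at 0, 60, 120.. deg from x; then a 20 mm cone from 22 to 8 mm. Teeth mesh with the handle's x turned any multiple of 60 deg from this x, play 10 deg and 2 mm; else it stops 32 mm up.
- press: Fixed grey book press; its upright splined shaft does not turn. Base 200 (x) x 260 (y) mm; top beam along y, 55 mm wide, its top 135 mm above the desk, with 32 mm wide nuts standing 10 mm above it at 108 mm to either side of the shaft. The shaft's tip is 202 mm above the desk. Origin: centre of the base's underside, straight below the shaft; z up.
Things that resemble listed ones, but are neither listed nor needed, are in the scene too. Leave any red or yellow look-alike of the toothed_handle alone.

How it is judged (in metres and radians):
On the way:
1. the toothed handle is over the shaft, its lower face less than 50 mm but still more than 10 mm above the collar, while the fingers hold it (horizontal distance between toothed_handle and spline_seat below 0.012 m and z of toothed_handle in the frame of spline_seat between 0.01 and 0.05 m and contact force between the fingers and toothed_handle above 1 N), for 0.05 s.
At the end, for the whole second after the job is handed in: The toothed handle is meshed on the splined shaft and fully home: its lower face within 6 mm of the collar, within 8 mm of the shaft's axis, upright within 0.1 rad, at rest and released; the smooth handle lies within 40 mm of where it started (z of toothed_handle in the frame of spline_seat between -0.006 and 0.006 m and horizontal distance between toothed_handle and spline_seat below 0.008 m and angle between toothed_handle's own z axis and vertical below 0.1 rad and linear speed of toothed_handle below 0.02 m/s and distance of smooth_handle from where it was at the start of the episode below 0.04 m); the robot touches nothing.
It fails at once if the smooth handle is pushed or carried more than 40 mm from its place (distance of smooth_handle from where it was at the start of the episode above 0.04 m).
It also fails if it takes over 46 s, if anything falls off the work surface, if the arm or the gripper's body presses on something with over 40 N, if the wrist force passes 120 N, or if a joint passes its speed limit or range.

### The arm

A 6-joint arm with a two-finger parallel gripper is mounted at the origin on the work surface. World frame = base frame: x ahead of the robot, y to its left, z up, the work surface at z = 0. Lengths are in m, angles in degrees, forces in N, time in s.
With the tool pointing down it reaches from about 0.4 to 0.825 m from the base axis. Payload 7 kg.
Tool frame: the origin (TCP) lies on the centre line of the jaws, within the pads' length; the fingertips stand 17 mm ahead of it and the grasp point (between the pads) lies 2 mm behind it; z points along the fingers, y is the direction in which the jaws open and shut (so a half turn about z gives the same grasp; the last joint's range is limited). The gripper opens to 88 mm and grips with 3 to 60 N. Pads are 19 mm wide; open, the fingers measure 130 mm over their backs; the gripper's body (78 mm by 193 mm) begins 47 mm behind the grasp point.
Start: joints at [80.277, 20.546, 0.682, 0, -70.136, -16.507], TCP at [0.298, 0.605, 0.244] pointing down, gripper open.
Joint ranges: [-176.03, 176.03], [-82.01, 121.73], [-58.28, 71.71], [-173.87, 95.51], [-174.79, -0.11], [-173.66, 173.66]. Speed limits (degrees/s): [136.94, 136.94, 172.46, 180, 180, 180].

### API

Orientations are given as [roll, pitch, yaw] about the fixed x, y, z axes, in that order (R = Rz(yaw) Ry(pitch) Rx(roll)).
In Python, from plant import telemetry, vision, close_job, recognise, silhouettes, place_of gives the robot as it stands.
- The arm moves only by the shell command python3 -m handwheel 'ROWS'. ROWS is JSON, a list that holds one entry, the list of rows, each a list of 5 numbers: the shift along the tool's x, y, z in m, then the turn about the tool's z in rad, then the closure, from 0 (fully open) to 1 (shut). In form: [[[tx, ty, tz, yaw, gripper], ...]]. A call has 1 to 20 rows; each row shifts and turns the commanded pose from where the row before left it, along the tool's axes as they then stand; what a row does not reach is not made up. A row lasts 1/12 s, in which the tool goes at most 41.7 mm and 7.16 degrees, less where a joint would pass 70% of its speed; a pose out of reach is approached as far as the arm can. A call with a gripper value outside its range is refused whole. The fingers move at their own pace and stop on an object; the grip force is fixed at half the most. Time passes only in rows, so rows that do not move let the fingers close. It gives the time, the measured TCP pose, the force and the opening at its end, in the units of the state.
- telemetry.get_obs(): the state, without advancing time (a new reading comes with each control period).
- vision.snapshot(name): name is "scene" or "top" or "wrist"; returns a dict with "color" (384x512x3 uint8, red, green, blue), "mtx" (3x3 intrinsics, pixels), "dist" ([k1, k2, p1, p2, k3] as OpenCV has them; the pictures are not rectified), "cam_to_world" (4x4, takes a point from camera to world coordinates); the wrist camera has in their place "tool_from_camera" (4x4, takes a point from camera to tool coordinates, whose origin is the TCP and whose axes are the flange's). Camera axes: x right, y down, z forward; pixel columns grow to the right and rows downward; lengths in m; the calibration is good to about 2 mm. A picture is of the moment at which its call begins: read the wrist's pose just before it. There is no depth.
- close_job(): hands the job in, once; it reports no verdict.
Trained networks look in a picture, given as the dict that the camera call returned (one of the last four; its "shot" number tells which), for a name from the list of things; names that differ only in an ending like _2 or _b are one class to them, and where a whole thing is asked for, a point or a joint stands for the part that bears it (a point fixed in the world has none). Each returns a list of dicts, best first, with "conf" (0 to 1); they miss things now and then, are a little off and sometimes report something else, mostly with a low value. They report only what shows in the picture. A call takes as long as a camera call. They do not tell look-alikes from the thing itself.
- recognise(name, picture): "xy" ([column, row] in pixels, amid what is visible of it).
- silhouettes(name, picture): "region" (384x512 bool, what is visible of it) and "xy" ([column, row] in pixels, amid what is visible of it).
- place_of(name, picture): "xy" ([column, row] in pixels: a listed point, or the origin of a listed thing).
The state is a dict: "clock": time; "joint_pos": joint angles; "qvel": joint speeds; "tau": joint torques, N m; "tool_pos": TCP position; "orientation": TCP orientation; "force": force on the tool from outside, world axes, zero at the start; "moment": the same for the moment, N m; "opening": finger opening in m.
Only numpy, scipy, OpenCV 4.12 (cv2) and the standard library are available. Lean on these libraries where they do the work, as an engineer would, in place of code of your own. Each camera call takes 0.05 s, during which the arm holds its last target.

## Working session

There is one attempt and no reset: what is moved stays moved. The work goes in short steps, Python scripts to look and compute and a shell command to move; the robot and the scene stay as the last step left them, time stands still between calls to the robot, and variables do not carry over. Pictures are saved under pics/ and viewed, and the job is handed in when it is done.

```bash
mkdir -p pics; ls; cat > h.py <<'E'
import numpy as np, cv2
from plant import telemetry, vision, close_job, recognise, silhouettes, place_of
from scipy.spatial.transform import Rotation as R
def save(p,n,crop=None,s=1):
    im=p["color"][...,::-1]
    if crop: im=im[crop[1]:crop[3],crop[0]:crop[2]]
    im=cv2.resize(im,None,fx=s,fy=s,interpolation=cv2.INTER_CUBIC); cv2.imwrite("pics/"+n+".png",im)
def T(p,obs=None):
    if "cam_to_world" in p: return np.array(p["cam_to_world"])
    M=np.eye(4);M[:3,:3]=R.from_euler('xyz',obs["orientation"],degrees=True).as_matrix();M[:3,3]=obs["tool_pos"]
    return M@np.array(p["tool_from_camera"])
def ray(p,xy,obs=None):
    u=cv2.undistortPoints(np.array([[xy]],float),np.array(p["mtx"],float),np.array(p["dist"],float))[0,0]
    M=T(p,obs); return M[:3,3],M[:3,:3]@np.array([u[0],u[1],1])
def atz(p,xy,z,obs=None):
    o,d=ray(p,xy,obs); return o+d*(z-o[2])/d[2]
def proj(p,P,obs=None):
    M=np.linalg.inv(T(p,obs)); r,_=cv2.Rodrigues(M[:3,:3])
    return cv2.projectPoints(np.atleast_2d(np.array(P,float)),r,M[:3,3],np.array(p["mtx"],float),np.array(p["dist"],float))[0][:,0]
E
python3 - <<'E'
from h import *
o=telemetry.get_obs();print(o)
for n in ["scene","top","wrist"]:
    p=vision.snapshot(n);save(p,"a_"+n,s=1.5)
    for k in ["toothed_handle","smooth_handle","spline_seat","press"]:
        z=.15 if k=="spline_seat" else 0
        for d in place_of(k,p): print(n,k,np.round(d["xy"],1),round(d["conf"],2),np.round(atz(p,d["xy"],z,o),3))
E
```

```text
pics
{'clock': 0.0, 'joint_pos': array([ 8.02780359e+01,  2.05902264e+01,  6.32290492e-01, -2.20835708e-02,
       -7.01366275e+01, -1.65056764e+01]), 'qvel': array([-0.02710891,  0.06329344, -0.00209084, -0.01605952, -0.04492829,
       -0.03526319]), 'tau': array([ 3.32790805e-04, -5.82724142e+01,  2.93051970e+01,  6.99717790e+00,
        6.76054580e-03, -1.58779017e-04]), 'tool_pos': array([0.2981244 , 0.60505442, 0.24261888]), 'orientation': array([ 1.79903435e+02, -6.96486503e-03, -2.62351553e+01]), 'force': array([ 0.52892793,  0.56504612, -0.10697732]), 'moment': array([0.00399142, 0.00752699, 0.03138566]), 'opening': 0.08783595684947205}
scene toothed_handle [104.2 263. ] 0.97 [ 0.247 -0.403 -0.   ]
scene toothed_handle [273.4 263.1] 0.84 [ 0.53  -0.084  0.   ]
scene toothed_handle [205.6 254.4] 0.75 [ 0.394 -0.193  0.   ]
scene toothed_handle [341.7 199.8] 0.55 [0.493 0.234 0.   ]
scene smooth_handle [192.  334.5] 0.85 [ 0.555 -0.343  0.   ]
scene spline_seat [349.  154.9] 0.6 [0.482 0.246 0.15 ]
scene press [341.6 198. ] 0.96 [0.487 0.241 0.   ]
top toothed_handle [296.5 198.3] 0.71 [ 0.39  -0.199  0.   ]
top toothed_handle [256.1 155.2] 0.65 [ 0.526 -0.07   0.   ]
top toothed_handle [361.  238.5] 0.59 [ 0.267 -0.398  0.   ]
top smooth_handle [338.  149.3] 0.92 [ 0.551 -0.333  0.   ]
top spline_seat [145.6 154.6] 0.72 [0.482 0.243 0.15 ]
top press [152.6 164. ] 0.83 [0.491 0.255 0.   ]
```

View pics/a_scene.png

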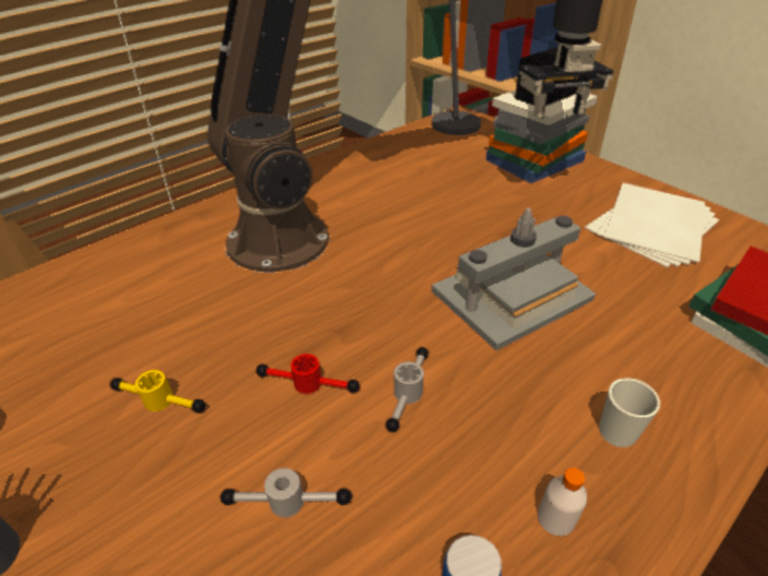

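View pics/a_top.png

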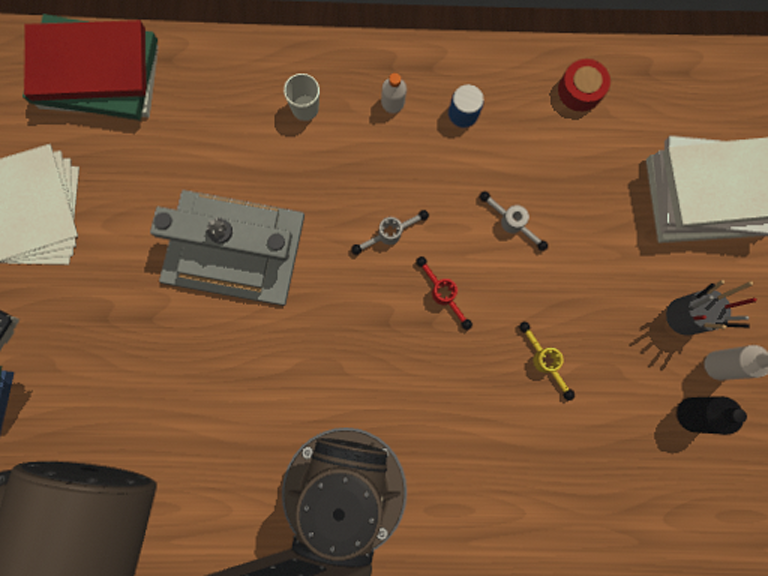

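View pics/a_wrist.png

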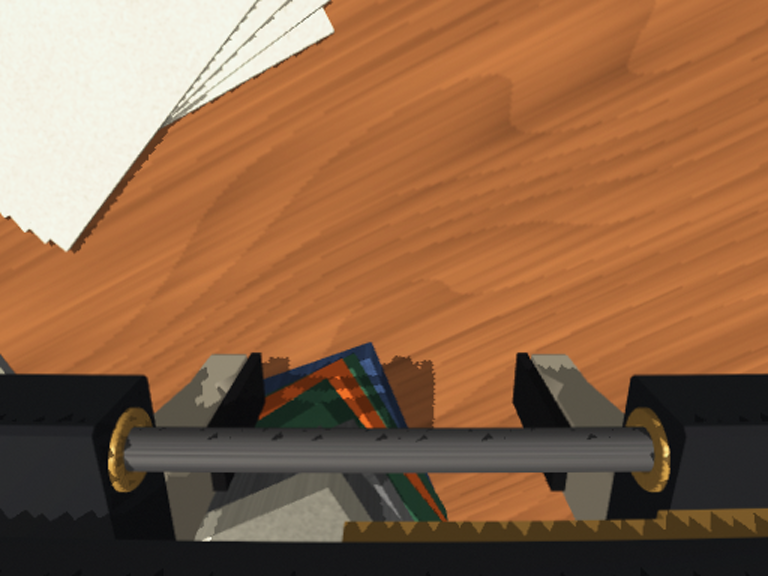

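The scene picture shows four handles, at 1.5x in the top view: grey with a toothed bore (391,229), grey with a plain bore (517,216), red (445,291) and yellow (550,359). The press shaft is at (219,231). The grey toothed handle is the one I want. I'll confirm that in a crop and measure its balls and rim.

```bash
python3 - <<'E'
from h import *
p=vision.snapshot("top");q=vision.snapshot("scene")
a=p["color"][...,::-1][125:180,225:375];b=q["color"][...,::-1][225:295,250:300]
a=cv2.resize(a,(750,275),interpolation=2);cv2.imwrite("pics/b1.png",a)
save(p,"b2",(95,115,210,210),6)
for n,p_ in(("top",p),("scene",q)):
  g=p_["color"].astype(int)
  for d in silhouettes("toothed_handle",p_)+silhouettes("smooth_handle",p_):
    m=d["region"]; c=g[m].mean(0)
    k=m&(g.max(2)<60)
    nn,l,s,ce=cv2.connectedComponentsWithStats(cv2.dilate(m.astype(np.uint8),np.ones((5,5)))*(g.max(2)<55).astype(np.uint8))
    bs=[(s[i,4],ce[i]) for i in np.argsort(-s[1:,4])[:2]+1]
    P=[atz(p_,x[1],.0140) for x in bs]
    print(n,np.round(d["xy"]),round(d["conf"],2),c.round(),[ (x[0],x[1].round(1)) for x in bs],np.round(P,4).tolist())
    if len(P)==2:
        v=P[0]-P[1];print("  mid",(P[0]+P[1])/2,"len",np.linalg.norm(v),"ang",np.degrees(np.arctan2(v[1],v[0])))
E
```

```text
top [366. 236.] 0.77 [123. 103.  38.] [(np.int32(38), array([378.8, 263.1])), (np.int32(35), array([349.1, 217.7]))] [[0.1933, -0.4454, 0.014], [0.3294, -0.3593, 0.014]]
  mid [ 0.26134002 -0.40233799  0.014     ] len 0.1610998115581417 ang -147.68058862967794
top [301. 198.] 0.76 [111.  37.  32.] [(np.int32(37), array([310.5, 216.1])), (np.int32(33), array([280.2, 174.1]))] [[0.3324, -0.2402, 0.014], [0.4633, -0.1463, 0.014]]
  mid [ 0.39785497 -0.19325982  0.014     ] len 0.16109116684608846 ang -144.32864869316182
top [342. 148.] 0.7 [108. 100.  90.] [(np.int32(33), array([361.2, 163.6])), (np.int32(32), array([322.5, 130.7]))] [[0.5019, -0.4023, 0.014], [0.6076, -0.2814, 0.014]]
  mid [ 0.55475677 -0.34182633  0.014     ] len 0.16058069742809433 ang -131.16433900640217
top [149. 165.] 0.53 [99. 97. 87.] [(np.int32(58), array([170.4, 169.3])), (np.int32(54), array([144.7, 158. ]))] [[0.472, 0.1958, 0.014], [0.5063, 0.2769, 0.014]]
  mid [0.48917451 0.23635723 0.014     ] len 0.08811589334623517 ang -112.93611626380488
top [343. 148.] 0.69 [106.  97.  86.] [(np.int32(33), array([36
[... 541 characters left out ...]
np.int32(40), array([174.1, 246.6]))] [[0.4611, -0.1491, 0.014], [0.3297, -0.244, 0.014]]
  mid [ 0.3953902  -0.19655358  0.014     ] len 0.16202034035328755 ang 35.83056382145353
scene [101. 257.] 0.63 [161. 121.   4.] [(np.int32(57), array([132.2, 270.5])), (np.int32(32), array([ 76.6, 255.8]))] [[0.3284, -0.3618, 0.014], [0.1903, -0.4496, 0.014]]
  mid [ 0.25936432 -0.4056917   0.014     ] len 0.1636516327108989 ang 32.46042394357807
scene [188. 329.] 0.98 [132. 116.  99.] [(np.int32(75), array([228.8, 330.5])), (np.int32(63), array([151.3, 331. ]))] [[0.6059, -0.283, 0.014], [0.5007, -0.4056, 0.014]]
  mid [ 0.55331792 -0.34428495  0.014     ] len 0.1615335753468975 ang 49.33623083176831
```

View pics/b1.png

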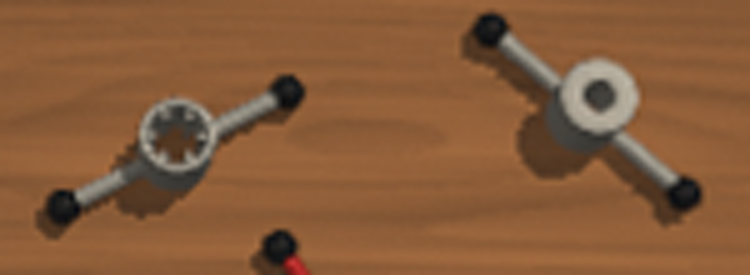

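View pics/b2.png

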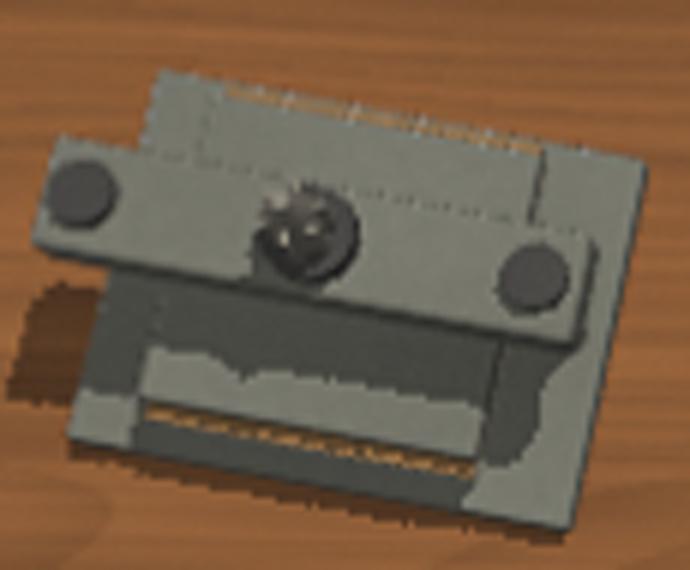

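```bash
python3 - <<'E'
from h import *
p=vision.snapshot("top");q=vision.snapshot("scene")
g=p["color"].astype(int);m=np.zeros((384,512),np.uint8);m[130:180,225:295]=1
n,l,s,c=cv2.connectedComponentsWithStats(m*(g.max(2)<55).astype(np.uint8))
for i in range(1,n):
  if s[i,4]>8: print(s[i,4],c[i],atz(p,c[i],.014))
# nuts in both at z .145 ; tip & circle
for nm,im in(("top",p),("scene",q)):
  g=im["color"].astype(int);m=np.zeros((384,512),np.uint8)
  if nm=="top": m[135:170,98:200]=1
  else: m[130:185,305:395]=1
  n,l,s,c=cv2.connectedComponentsWithStats(m*((g.max(2)<85)&(np.ptp(g,axis=2)<25)).astype(np.uint8))
  for i in range(1,n):
    if s[i,4]>8: print(nm,s[i],c[i],atz(im,c[i],.145))
save(q,"b3",(300,120,400,200),7)
E
```

```text
31 [282.12903226 142.87096774] [ 0.56474851 -0.15226656  0.014     ]
34 [237.08823529 166.05882353] [ 0.48639433 -0.01098094  0.014     ]
33 [280.15151515 174.06060606] [ 0.46328821 -0.14629086  0.014     ]
top [103 142  12  11 106] [108.29245283 147.12264151] [0.50232015 0.3490425  0.145     ]
top [102 146  74  24 653] [137.15773354 161.80245023] [0.4616319  0.26658036 0.145     ]
top [178 156  12  12 113] [183.47787611 161.46017699] [0.46534993 0.13772329 0.145     ]
top [191 156   4  14  24] [192.375      162.41666667] [0.46309273 0.11267127 0.145     ]
scene [371 146  10   6  32] [375.1875 148.6875] [0.50882511 0.3354061  0.145     ]
scene [340 153  17  12  85] [347.25882353 160.31764706] [0.49121723 0.22727978 0.145     ]
scene [366 164   9   8  38] [370.36842105 167.89473684] [0.55450048 0.24468977 0.145     ]
scene [313 170  11   6  38] [317.47368421 172.76315789] [0.47439518 0.12307359 0.145     ]
scene [356 170   9   6  29] [359.34482759 172.34482759] [0.54665561 0.2060635  0.145     ]
scene [328 173  27  12  94] [342.74468085 179.59574468] [0.53682396 0.14865254 0.145     ]
scene [306 174  11  11  71] [310.73239437 179.74647887] [0.48261639 0.08768219 0.145     ]
```

The enlarged crop settles it. The handle at top-view pixels (260,152) has a wide bore with six teeth, and the one at (345,144) has a small plain bore.

| Item | Position (m) | Angle | Check |
|---|---|---|---|
| Toothed handle | (0.524, -0.0815) | bar at -61° | |
| Seat | (0.483, 0.244) | press x at -9.9° | nuts 214 mm apart, 216 expected |

Next I'll work out the wrist camera geometry.

```bash
python3 - <<'E'
from h import *
p=vision.snapshot("wrist");o=telemetry.get_obs()
print(np.round(p["tool_from_camera"],3),np.round(p["mtx"]),o["clock"])
# candidate: yaw -61, shaft seen from TCP at t
for yaw,tx,ty,tz,P in [(-61,.45,.31,.27,(.483,.244,.202)),(-61,.46,.03,.25,(.524,-.0815,.05)),(-61,.524,-.0815,.16,(.524,-.0815,.05))]:
    q={"orientation":[180,0,yaw],"tool_pos":[tx,ty,tz]};print(proj(p,[P,(P[0],P[1],P[2]-.05)],q))
E
```

```text
[[-0.001 -0.95  -0.311  0.085]
 [ 1.    -0.001 -0.001  0.001]
 [ 0.    -0.311  0.95  -0.14 ]
 [ 0.     0.     0.     1.   ]] [[338.   0. 259.]
 [  0. 338. 192.]
 [  0.   0.   1.]] 1.2
[[262.78136319 100.23809611]
 [262.04969907  96.62579835]]
[[255.87935978  31.66663262]
 [256.28647603  38.23730562]]
[[257.99380311 194.67503671]
 [258.14008038 177.33855808]]
```

```bash
python3 -m handwheel '[[[0,0,0,0.12,0.2],[0,0,0,0.12,0.2],[0,0,0,0.12,0.2],[0,0,0,0.12,0.2],[0,0,0,0.127,0.2]]]'
```

```text
clock: 1.62
tool_pos: [0.2983, 0.6055, 0.2435]
orientation: [180.0, -0.0, -61.2]
force: [0.6, -0.3, -0.3]
opening: 0.0704
```

```bash
python3 -m handwheel '[[[0.034,0.0011,-0.0063,0,0.2],[0.034,0.0011,-0.0063,0,0.2],[0.034,0.0011,-0.0063,0,0.2],[0.034,0.0011,-0.0063,0,0.2],[0.034,0.0011,-0.0063,0,0.2],[0.034,0.0011,-0.0063,0,0.2],[0.034,0.0011,-0.0063,0,0.2],[0.034,0.0011,-0.0063,0,0.2],[0.034,0.0011,-0.0063,0,0.2],[0.034,0.0011,-0.0063,0,0.2],[0.034,0.0011,-0.0063,0,0.2],[0.034,0.0011,-0.0063,0,0.2],[0,0,0,0,0.2],[0,0,0,0,0.2]]]'
python3 - <<'E'
from h import *
o=telemetry.get_obs();p=vision.snapshot("wrist");save(p,"c1",s=1.5)
np.save("c1.npy",p["color"]);print(o["tool_pos"],o["orientation"],o["joint_pos"])
for d in place_of("spline_seat",p):print(d["xy"],d["conf"],atz(p,d["xy"],.15,o))
for d in place_of("press",p):print(d["xy"],d["conf"],atz(p,d["xy"],0,o))
print(proj(p,[(.483,.244,.15),(.483,.244,.202)],o))
E
```

```text
clock: 2.78
tool_pos: [0.486, 0.2411, 0.3198]
orientation: [-179.9, 0.0, -61.1]
force: [-0.5, -0.1, 0.1]
opening: 0.07
[0.48599572 0.24112    0.31977754] [-1.79931733e+02  1.96255222e-02 -6.10713855e+01] [ 4.70931466e+01  5.56820105e+00 -9.01806962e+00  2.72325567e-03
 -7.53427459e+01 -1.81652312e+01]
[256.5, 177.3] 0.92 [0.4864187  0.24393046 0.15      ]
[262.1, 145.4] 0.89 [0.4822885  0.23801886 0.        ]
[[259.60634355 179.02756598]
 [259.6446094  196.81350304]]
```

View pics/c1.png

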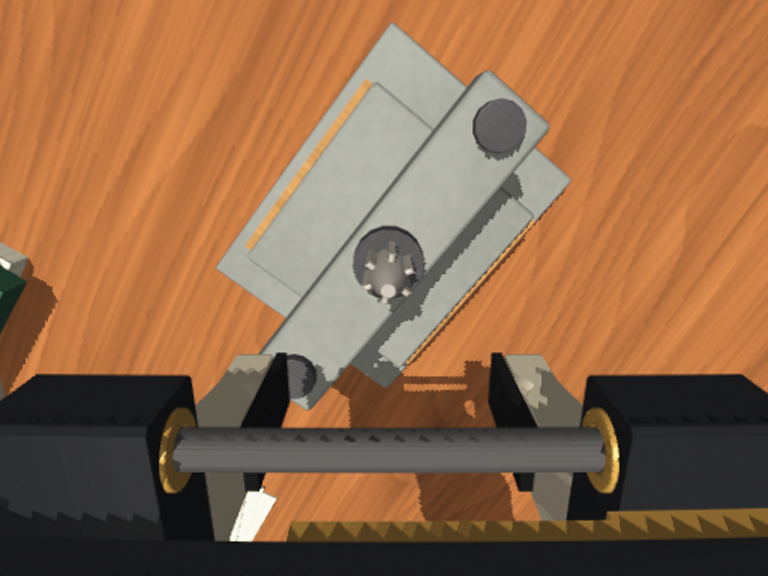

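The wrist view shows the shaft tip at about (389,291) and the far nut at (499,127), both at 1.5x. I'll use them to refine the seat position and the press yaw.

```bash
python3 - <<'E'
from h import *
o=telemetry.get_obs();p=vision.snapshot("wrist")
f=lambda x,y,z:atz(p,((x+.5)/1.5-.5,(y+.5)/1.5-.5),z,o)
tip=f(389,291,.202);n=f(499.5,126,.145);n2=f(295,377,.145)
print("tip",tip,"nut",n,n2,np.linalg.norm(n-tip),"mid",(n+n2)/2)
v=n2-n;print(np.degrees(np.arctan2(v[1],v[0]))-90,np.linalg.norm(v))
v=tip-n;print(np.degrees(np.arctan2(v[1],v[0]))-90)
a,b=f(262,349,.135),f(485,72,.135);v=a-b;print("edge",np.degrees(np.arctan2(v[1],v[0]))-90)
E
python3 -m handwheel '[[[0.034,0,0,0,0.2],[0.034,0,0,0,0.2],[0.034,0,0.003,0,0.2],[0.034,0,0.015,0,0.2],[0.034,0,0.02,0,0.2],[0.034,0,0.02,0,0.2],[0.034,0,0.02,0,0.2],[0.034,0,0.02,0,0.2],[0.03,0,0.02,0,0.2],[0,0.03,0.015,0,0.2],[0,0.03,0.01,0,0.2],[0,0.03,0.01,0,0.2],[0,0.03,0,0,0.2],[0,0,0,0,0.2],[0,0,0,0,0.2]]]'
```

```text
tip [0.48350343 0.24356342 0.202     ] nut [0.46700478 0.13813208 0.145     ] [0.50063858 0.3469639  0.145     ] 0.12098335399469742 mid [0.48382168 0.24254799 0.145     ]
-9.149310516753047 0.2115229552004162
-8.893924713833385
edge -10.007281927796498
clock: 4.23
tool_pos: [0.5264, -0.0794, 0.1662]
orientation: [180.0, 0.0, -60.9]
force: [0.8, 0.4, -0.0]
opening: 0.0703
```

```bash
python3 - <<'E'
from h import *
o=telemetry.get_obs();p=vision.snapshot("wrist");save(p,"d1",s=1.5)
print(o["tool_pos"],o["orientation"])
for d in place_of("toothed_handle",p):print(d["xy"],d["conf"],atz(p,d["xy"],0,o))
print(proj(p,[(.524,-.0815,.05),(.524,-.0815,0)],o))
g=p["color"].astype(int);m=np.zeros((384,512),np.uint8);m[0:240]=1
n,l,s,c=cv2.connectedComponentsWithStats(m*(g.max(2)<50).astype(np.uint8))
for i in range(1,n):
  if s[i,4]>50: print(s[i],c[i],atz(p,c[i],.014,o))
E
```

```text
[ 0.52644023 -0.07938358  0.16620934] [ 1.79989165e+02  1.21242976e-03 -6.08516092e+01]
[444.2, 137.5] 0.88 [ 0.39512242 -0.1945265   0.        ]
[260.8, 171.7] 0.75 [ 0.52625298 -0.08434471  0.        ]
[[261.86025719 192.0152365 ]
 [261.41778663 175.3887216 ]]
[250  72  26  25 534] [262.5505618   84.58988764] [ 0.56317401 -0.15331974  0.014     ]
[348 136  25  25 497] [360.36418511 147.78269618] [ 0.4623709  -0.14893429  0.014     ]
```

View pics/d1.png

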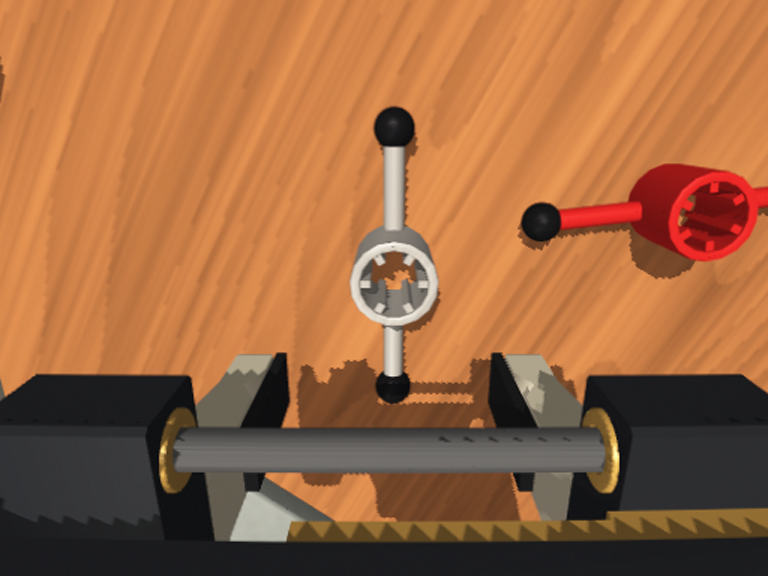

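The wrist view shows the toothed handle between the jaws. Its rim centre is at about (395,284) and its balls at (394,127) and (392,386), at 1.5x. The bar lines up with tool x.

```bash
python3 - <<'E'
from h import *
o=telemetry.get_obs();p=vision.snapshot("wrist")
f=lambda x,y,z:atz(p,((x+.5)/1.5-.5,(y+.5)/1.5-.5),z,o)
c=f(394.5,284,.05);b1=f(394,127,.014);b2=f(392.5,387,.014);v=b1-b2
print(c,(b1+b2)/2,np.linalg.norm(v),np.degrees(np.arctan2(v[1],v[0])))
Rm=R.from_euler('xyz',o["orientation"],degrees=True).as_matrix()
for q in(c,(b1+b2)/2): print(Rm.T@(np.append(q[:2],.030)-o["tool_pos"]))
E
```

```text
[ 0.52627624 -0.08327123  0.05      ] [ 0.52609187 -0.08208728  0.014     ] 0.16141399403820747 -61.05329068674179
[0.00296074 0.00393299 0.13646587]
[0.00183718 0.00351664 0.13646573]
```

```bash
python3 -m handwheel '[[[0.0025,0.003,0.02,0,0.2],[0,0,0.03,0,0.2],[0,0,0.03,0,0.2],[0,0,0.028,0,0.2],[0,0,0.018,0,0.2],[0,0,0.010,0,0.2],[0,0,0,0,0.2],[0,0,0,0,0.2]]]'; python3 -m handwheel '[[[0,0,0,0,0.6],[0,0,0,0,0.6],[0,0,0,0,0.6],[0,0,0,0,0.8],[0,0,0,0,0.8],[0,0,0,0,0.8]]]'; python3 - <<'E'
from h import *
p=vision.snapshot("wrist");save(p,"e1",s=1.5)
E
```

```text
clock: 5.05
tool_pos: [0.5265, -0.0829, 0.0301]
orientation: [180.0, -0.0, -60.8]
force: [-1.1, 0.2, -0.2]
opening: 0.07
clock: 5.55
tool_pos: [0.5259, -0.0835, 0.0311]
orientation: [-180.0, -0.0, -60.9]
force: [-3.3, -0.8, 6.9]
opening: 0.0479
```

View pics/e1.png

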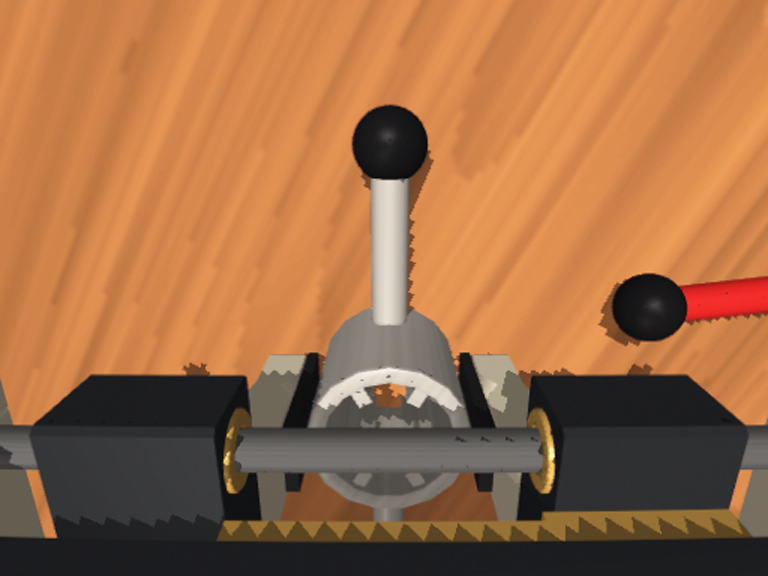

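The handle is gripped: the opening reads 47.9 mm and the boss sits between the pads. The far ball at (390,142), at 1.5x, gives the handle's offset in the tool. I'll lift next.

```bash
python3 - <<'E'
from h import *
o=telemetry.get_obs();p=vision.snapshot("wrist")
b=atz(p,((390.5)/1.5-.5,(142.5)/1.5-.5),.014,o)
Rm=R.from_euler('xyz',o["orientation"],degrees=True).as_matrix()
print(Rm.T@(b-o["tool_pos"]),o["tool_pos"])
E
python3 -m handwheel '[[[0,0,-0.01,0,0.8],[0,0,-0.02,0,0.8],[0,0,-0.035,0,0.8],[0,0,-0.04,0,0.8],[0,0,-0.04,0,0.8],[0,0,-0.04,0,0.8],[0,0,-0.03,0,0.8],[0,0,-0.01,0,0.8],[0,0,0,0,0.8]]]'
python3 - <<'E'
from h import *
p=vision.snapshot("wrist");save(p,"f1",s=1.5)
o=telemetry.get_obs();print(o["tool_pos"],o["orientation"],o["force"],o["opening"])
E
```

```text
[0.07940661 0.00132141 0.01713325] [ 0.52590873 -0.08349553  0.03110397]
clock: 6.4
tool_pos: [0.5269, -0.0832, 0.2586]
orientation: [-179.7, -0.1, -60.9]
force: [1.1, -0.4, -3.9]
opening: 0.0481
[ 0.5257024  -0.08304021  0.25575252] [-1.79876370e+02  1.21630091e-02 -6.09133235e+01] [ 0.01889765 -0.59933564 -5.47196983] 0.048062973862018146
```

View pics/f1.png

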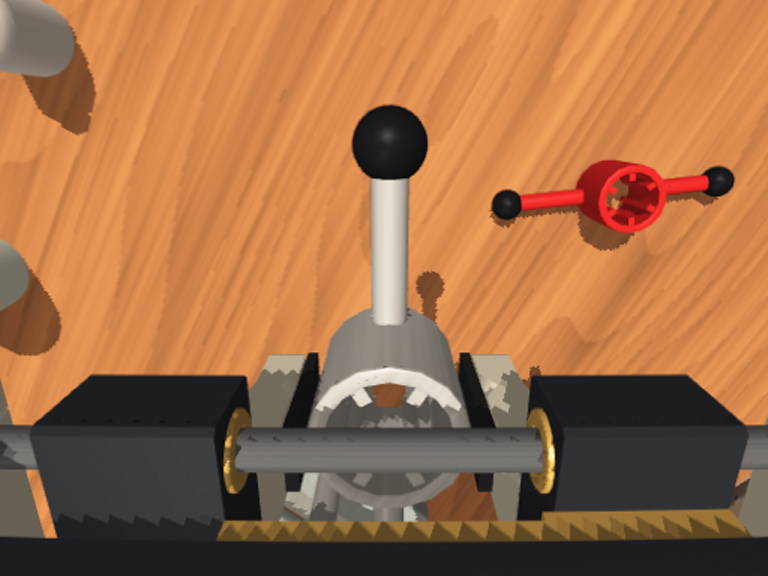

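The handle came up without slipping: the opening is 48 mm and the picture matches the one before the lift. I'll turn 8.7° and carry it over the shaft.

```bash
python3 -m handwheel '[[[0,0,0,0.076,0.8],[0,0,0,0.076,0.8],[-0.015,-0.0035,0,0,0.8],[-0.03,-0.007,0,0,0.8],[-0.032,-0.0074,0,0,0.8],[-0.032,-0.0074,0,0,0.8],[-0.032,-0.0074,0,0,0.8],[-0.032,-0.0074,0,0,0.8],[-0.032,-0.0074,0,0,0.8],[-0.032,-0.0074,0,0,0.8],[-0.032,-0.0074,0,0,0.8],[-0.028,-0.0063,0,0,0.8],[-0.015,-0.0035,0,0,0.8],[-0.0084,-0.0019,0,0,0.8],[0,0,0,0,0.8],[0,0,0,0,0.8]]]'
python3 - <<'E'
from h import *
p=vision.snapshot("wrist");save(p,"g1",s=1.5)
o=telemetry.get_obs();print(o["tool_pos"],o["orientation"],o["force"],o["opening"])
Rm=R.from_euler('xyz',o["orientation"],degrees=True).as_matrix()
print(Rm.T@(np.array([.4837,.243,0])-o["tool_pos"]))
for n in("scene","top"):
  q=vision.snapshot(n);c=(300,90,400,200) if n=="scene" else (95,100,210,210);save(q,"g_"+n,c,5)
E
```

```text
clock: 7.78
tool_pos: [0.483, 0.2421, 0.2536]
orientation: [179.8, -0.1, -69.6]
force: [-0.5, -0.1, -3.5]
opening: 0.0482
[0.48320218 0.24172584 0.25402165] [ 1.79875724e+02 -4.94424940e-02 -6.96252362e+01] [ 0.53088412 -0.22846489 -4.18663816] 0.04799892303795617
[-0.00124032 -0.00146126  0.2540181 ]
```

View pics/g1.png

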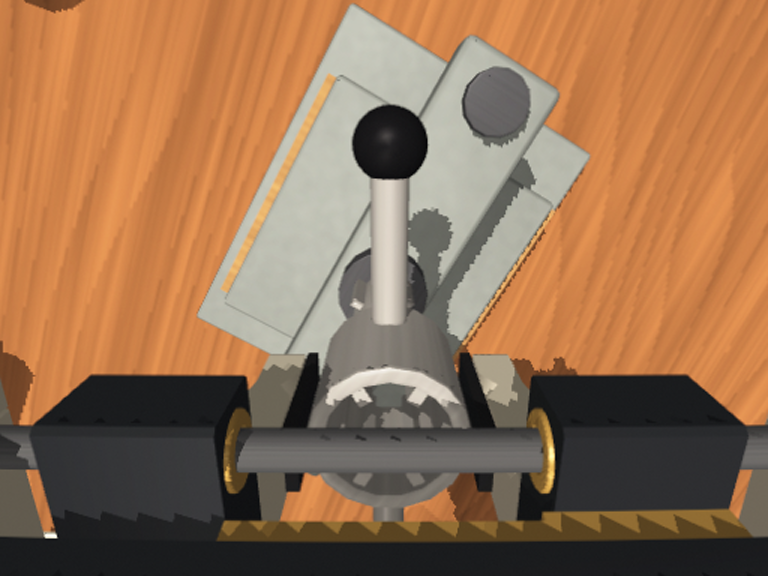

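View pics/g_scene.png

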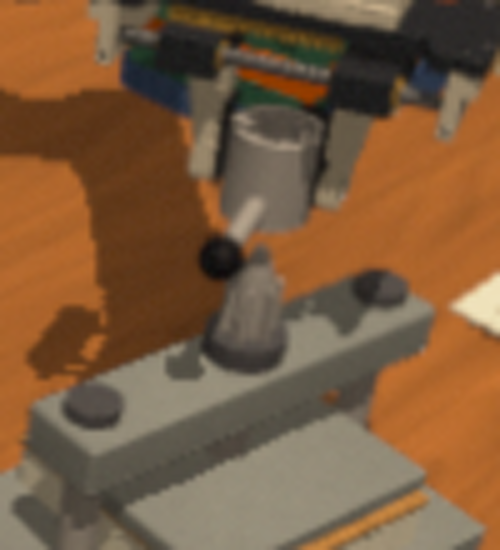

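The handle hangs over the shaft, and the scene view agrees roughly. In the wrist view the collar spans columns 340–426 with its top edge at row 248, at 1.5x. I'll fit the collar ellipse so that handle and shaft are measured in the same camera.

```bash
python3 - <<'E'
from h import *
o=telemetry.get_obs();p=vision.snapshot("wrist")
Rm=R.from_euler('xyz',o["orientation"],degrees=True).as_matrix()
t=np.linspace(0,2*np.pi,73)
best=None
for dx in np.arange(-.006,.0061,.0005):
  for dy in np.arange(-.006,.0061,.0005):
    c=Rm@np.array([dx,dy,0])+o["tool_pos"];c[2]=.15
    q=(proj(p,np.c_[c[0]+.023*np.cos(t),c[1]+.023*np.sin(t),0*t+.15],o)+.5)*1.5-.5
    e=abs(q[:,0].min()-340)+abs(q[:,0].max()-426)+abs(q[:,1].min()-248)
    if best is None or e<best[0]:best=(e,dx,dy,c,q.min(0),q.max(0))
print(best)
f=lambda x,y,z:Rm.T@(atz(p,((x+.5)/1.5-.5,(y+.5)/1.5-.5),z,o)-o["tool_pos"])
zb=o["tool_pos"][2]-.031
print("ball",f(390,142,zb+.014),"rim L/R",f(311,430,zb+.05),f(468,430,zb+.05))
c=f(390,368,zb+.05);print("rim top",c)
save(p,"g2",(205,150,315,330),4)
im=p["color"][...,::-1][150:300,205:315];cv2.imwrite("pics/g2.png",cv2.resize(im,None,fx=4,fy=4,interpolation=2))
E
```

```text
(np.float64(4.418800875736849), np.float64(0.0025000000000000074), np.float64(-0.0009999999999999957), array([0.48537488, 0.23958404, 0.15      ]), array([339.93921864, 248.31282738]), array([430.04519214, 333.76155485]))
ball [0.07954544 0.00128577 0.01703246] rim L/R [ 0.00377556 -0.02084279 -0.01901748] [ 0.00369395  0.02288994 -0.01897774]
rim top [ 0.02296752  0.0011686  -0.01898991]
```

View pics/g2.png

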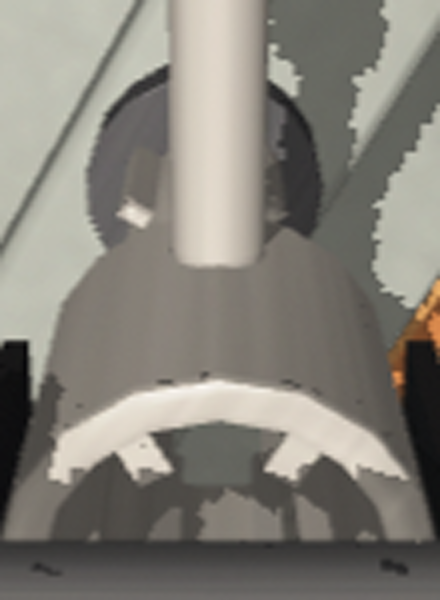

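Seen from this side, the top edge of the dark band is the bottom of the collar wall. The face's own edge is about 7 px lower, which gives dx ≈ 0 and dy ≈ -2 mm in the tool frame. That agrees with the world measurement. The visible splines sit symmetrically at ±60° about the bar, so the yaw fits. I'll shift and lower.

```bash
python3 -m handwheel '[[[0,-0.002,0,0,0.8],[0,0,0.01,0,0.8],[0,0,0.01,0,0.8],[0,0,0.008,0,0.8],[0,0,0.006,0,0.8],[0,0,0,0,0.8],[0,0,0,0,0.8]]]'
python3 - <<'E'
from h import *
p=vision.snapshot("wrist");cv2.imwrite("pics/h1.png",cv2.resize(p["color"][...,::-1][100:300,190:330],None,fx=4,fy=3.99,interpolation=2)[:600])
q=vision.snapshot("scene");save(q,"h2",(300,90,400,200),5)
o=telemetry.get_obs();print(o["tool_pos"],o["orientation"],o["force"],o["moment"],o["opening"])
E
```

```text
clock: 8.57
tool_pos: [0.4853, 0.2433, 0.2205]
orientation: [179.9, -0.0, -69.6]
force: [1.0, 0.0, -3.9]
opening: 0.048
[0.48569667 0.2436793  0.22142026] [-1.79975320e+02 -1.70611028e-03 -6.95893784e+01] [ 0.77680362  0.82584178 -3.91052406] [ 0.04191057 -0.07040346  0.02218132] 0.04809175137763048
```

View pics/h1.png

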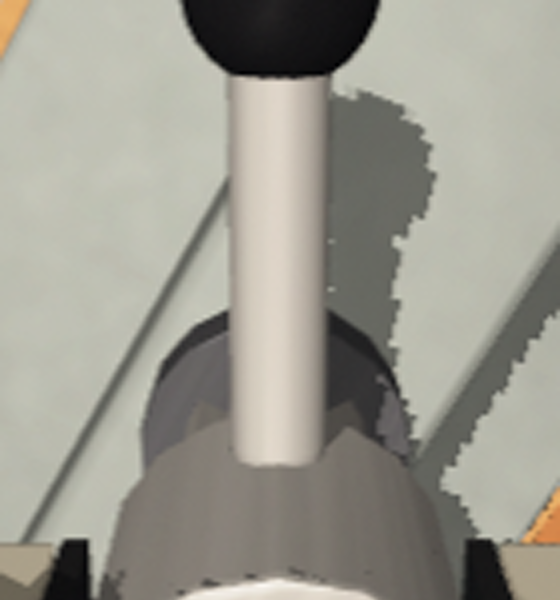

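View pics/h2.png

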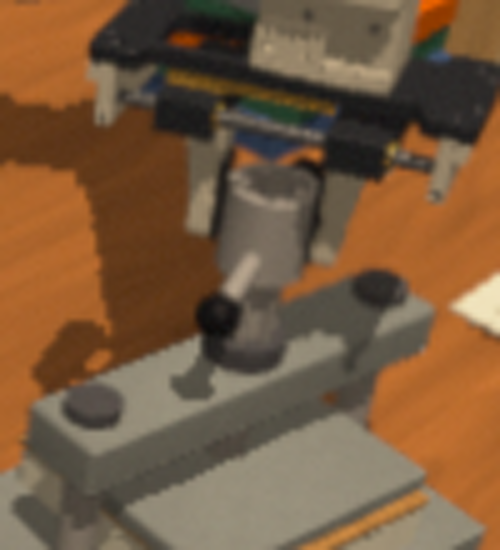

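The handle is around the cone without contact. The collar, centred at column 275 in the crop, lines up with the bar at 278. I'll lower further in small steps and watch the force.

```bash
python3 -m handwheel '[[[0,0,0.004,0,0.8],[0,0,0.004,0,0.8],[0,0,0.003,0,0.8],[0,0,0.003,0,0.8],[0,0,0,0,0.8]]]'
```

```text
clock: 9.08
tool_pos: [0.4851, 0.2433, 0.2063]
orientation: [179.9, -0.0, -69.6]
force: [0.2, 0.2, -3.2]
opening: 0.0481
```

There is no resistance and the lower face is now about 6 mm below the spline tops, so the teeth are meshing. I'll continue to the collar.

```bash
python3 -m handwheel '[[[0,0,0.005,0,0.8],[0,0,0.005,0,0.8],[0,0,0.005,0,0.8],[0,0,0.004,0,0.8],[0,0,0.003,0,0.8],[0,0,0,0,0.8],[0,0,0,0,0.8]]]'
```

```text
clock: 9.67
tool_pos: [0.4855, 0.2435, 0.185]
orientation: [180.0, -0.0, -69.6]
force: [0.1, 0.1, -4.5]
opening: 0.0479
```

```bash
python3 -m handwheel '[[[0,0,0.002,0,0.8],[0,0,0.002,0,0.8],[0,0,0.001,0,0.8],[0,0,0,0,0.8]]]';python3 -m handwheel '[[[0,0,0.001,0,0.8],[0,0,0.001,0,0.8],[0,0,0,0,0.8]]]'
```

```text
clock: 10.0
tool_pos: [0.4857, 0.2436, 0.1811]
orientation: [-179.9, -0.0, -69.6]
force: [-1.5, -1.7, 4.0]
opening: 0.0477
clock: 10.25
tool_pos: [0.4857, 0.2436, 0.181]
orientation: [-179.9, -0.0, -69.6]
force: [-10.1, -3.4, 20.3]
opening: 0.0479
```

It stopped at TCP z = 0.181, exactly where the collar should be, with about 24 N of push. I'll ease off, open and retreat.

```bash
python3 -m handwheel '[[[0,0,-0.002,0,0.8],[0,0,0,0,0.2],[0,0,0,0,0.2],[0,0,0,0,0.2],[0,0,0,0,0.2],[0,0,0,0,0.2],[0,0,0,0,0.2]]]';python3 -m handwheel '[[[0,0,-0.01,0,0.2],[0,0,-0.02,0,0.2],[0,0,-0.03,0,0.2],[0,0,-0.03,0,0.2],[0,0,-0.03,0,0.2],[0,0,-0.02,0,0.2],[0,0,0,0,0.2],[0,0,0,0,0.2]]]'
python3 - <<'E'
from h import *
o=telemetry.get_obs();p=vision.snapshot("wrist");save(p,"i1",s=1.5)
q=vision.snapshot("scene");save(q,"i2",(290,90,400,200),5)
for z in(0,):
  for im,nm in((p,"wrist"),(q,"scene")):
    for d in place_of("toothed_handle",im):print(nm,d["xy"],d["conf"],atz(im,d["xy"],.15,o))
q=vision.snapshot("top")
for d in place_of("smooth_handle",q):print("smooth",d["xy"],d["conf"],atz(q,d["xy"],0,o))
E
```

```text
clock: 10.83
tool_pos: [0.4856, 0.2435, 0.18]
orientation: [180.0, -0.0, -69.6]
force: [0.1, -0.3, -0.5]
opening: 0.0699
clock: 11.5
tool_pos: [0.4859, 0.2438, 0.3221]
orientation: [-179.8, 0.1, -69.6]
force: [-0.8, -0.3, -0.4]
opening: 0.0701
wrist [261.3, 173.2] 0.61 [0.48389159 0.24193125 0.15      ]
scene [104.0, 263.8] 0.82 [ 0.39640934 -0.42140854  0.15      ]
scene [349.6, 156.0] 0.8 [0.4866237  0.24262318 0.15      ]
scene [204.6, 253.2] 0.56 [ 0.50633989 -0.25530536  0.15      ]
smooth [340.8, 149.2] 0.92 [ 0.55161678 -0.34187961  0.        ]
```

View pics/i1.png

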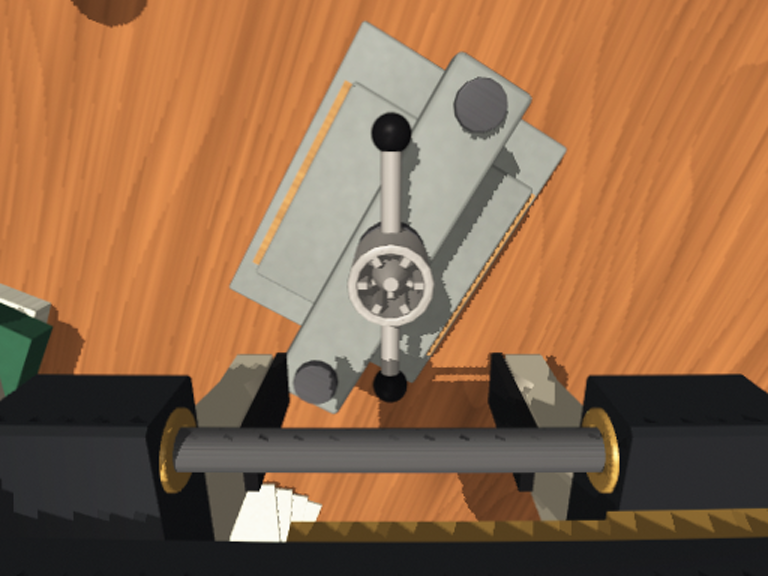

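View pics/i2.png

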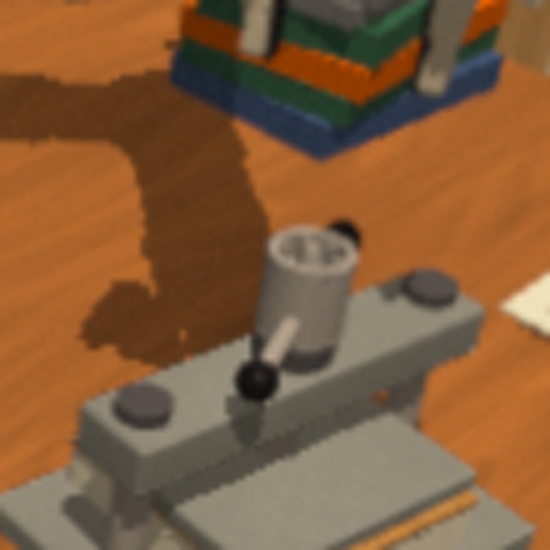

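The handle sits flush on the collar, upright and released. In the wrist view the shaft tip at (391,284) is centred in the bore and just below the rim. The gripper is clear, so I'm handing in.

```bash
python3 -c "
from plant import close_job;print(close_job())"
```

```text
the job is handed in; nothing more can be done
None
```

I gripped the grey toothed handle by its boss, turned it about 9°, and lowered it onto the splined shaft while holding it. The teeth meshed without any rocking. I pushed it home, let go, raised the gripper clear and handed the job in about 12 s into the 46 s allowed.

**Seating:** it stopped at TCP z = 0.181 m, the height expected for contact with the collar, under about 20–25 N of push. The wrist and scene pictures taken after release show it upright, flush on the collar and centred on the shaft.

**Release:** the gripper was open at 70 mm and about 140 mm above the grasp, with about 1 N or less on the wrist.

**Smooth handle:** I never came near it. The network's before and after readings in the top view differ by about 9 mm. I take that as its noise, since my earlier ball measurement matches the later reading.

**Disagreement:** estimates of the seat position differed by about 2–3 mm between cameras. I used a combined value, and it fitted without side force on the way down.

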